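# Snap in, tug-check and invert a sample cassette

## Task

The white sample cassette has only been set down in the cradle of the inverting stand, on top of its two spring catches. Press it down until both catches snap over its skirt and it sits fully home, then tug it firmly straight up by its grip (a steady pull of about 15 N for about a second, no wrenching) to be sure that both catches hold, and press it home and tug again if it comes up. Then turn the cradle half a turn by its crank, to the far stop, and leave the cassette hanging upside down in it, with everything else on the bench left where it is.

Things in the scene. Friction and masses are not known exactly. Their poses are not given: they have to be found in the camera images.
- cassette: White closed sample cassette, about 0.32 kg, symmetrical. Origin: centre of its underside; z out of its top, x across, y lengthwise. Skirt (bottom flange) 70 (x) x 132 (y) x 6 mm high; body above it 62 x 108 mm, up to 45 mm; on top a grip ridge 16 mm thick (x), 60 mm long (y), from 45 to 73 mm above the underside, for fingers that close along x. It lies along the axle.
- seat (a point): Centre of the cradle's floor, 30 mm below the axle at the start; axes turn with the cradle (at the start z up, y along the axle, x away from the robot). Fully home, the cassette's underside is on this floor; at the start it is about 18 mm above it, skirt ends on the slopes of the catches. Inside, the cradle is 73 mm (x) by 137 mm (y); side walls 26 mm, end walls 40 mm high.
- axle (a point): Middle of the cradle's turning axis on the fixed stand, 110 mm above the bench; y along the axis, x across, z up.
- stand: The whole inverting stand, fixed to the bench, with its cradle, crank and catches. Origin: on the bench under the middle of the axle; axes as the axle's. Base plate 150 (x) x 220 (y) x 12 mm, two cheeks 50 mm wide, 12 mm thick, 130 mm high, centred 92 mm to either side along y.
- cradle (a joint): Angle of the cradle about the axle's +y: 0 at the start (cassette upright, resting against a stop), pi = 3.14 at the far stop (upside down). Grows as the crank handle goes from the robot's side up over the top to the far side. It has friction (about 0.22 N m, 4 N at the handle) and stays where it is left.
- crank_grip (a point): Middle of the crank handle: a black level bar, 14 mm in diameter, parallel to the axle, 60 mm off it, 157 mm along -y from the axle's middle. Its free part runs 112 to 185 mm along -y; the crank arm (8 mm thick) is at 103 to 111 mm. At the start it is level with the axle, on the robot's side. The bar spins freely on its own axis, so a hand that keeps its attitude can hold it round the 60 mm circle.
- catch_left: Steel spring catch, 30 mm wide, in the cradle's +y end wall. Origin: on the axle, not on the nose. The nose stands 6.5 mm out of the wall, 8 mm above the cradle's floor: flat below, sloping 30 degrees from vertical above. The skirt pushes it back into the wall until it snaps out above the skirt; held so, the cassette can still be lifted 2 to 3 mm.
- catch_right: The same catch in the -y end wall; origin also on the axle. Pressing the cassette past both takes 10 to 20 N in all and varies; pressed only part way it may stick by friction some mm proud, and comes up when tugged.
- spare_cassette: Bystander: another cassette of the same shape, on the bench near the crank end of the stand. Origin: centre of its underside.
- tube_rack: Bystander: steel rack of capped tubes, 100 x 130 x 75 mm, near the other end of the stand. Origin: centre of its underside.
- amber_bottle: Bystander: amber bottle, 60 mm in diameter, 120 mm tall, beyond the stand. Origin: centre of its underside.
- phone: Bystander: phone lying flat, 75 x 150 x 9 mm, between the robot and the stand. Origin: centre of its underside.
- tip_box: Bystander: pipette tip box, 85 x 125 x 73 mm, to the robot's right. Origin: centre of its underside.
- white_bottle: Bystander: white jar, 66 mm in diameter, 130 mm tall, far right. Origin: centre of its underside.
Not all that is in view belongs to the job. Leave any pink or red look-alike of the cassette alone.

How it is judged:
On the way, in this order (a step that is already met when the one before it is completed fails the run):
1. the cassette is pressed fully home on the cradle's floor, cradle still upright (z of cassette in the frame of seat below 0.0015 m and value of joint cradle below 0.15 rad), for 0.1 s.
2. the cassette is tugged upward in the fingers and held down by the catches: over 8 N in all, over 3.5 N of it on one catch, lifted no more than 4.5 mm, cradle still upright (z of cassette in the frame of seat between 0.0008 and 0.0045 m and (contact force between cassette and catch_left above 3.5 N or contact force between cassette and catch_right above 3.5 N) and contact force between cassette and stand above 8 N and contact force between the fingers and cassette above 1 N and value of joint cradle below 0.15 rad), for 0.3 s.
3. the cradle is turned over to its far stop with the cassette in it (value of joint cradle above 3 rad and distance between cassette and seat below 0.008 m), for 0.2 s.
At the end, for the whole second after the job is handed in: The cradle is at its far stop (over 3.0 rad), the cassette is upside down (within 0.19 rad), held in the cradle by its catches (no more than 5.5 mm off the cradle's floor, within 8 mm of its seat), at rest and released; no bystander has been moved 30 mm or more (all of step 3 and angle between cassette's own z axis and vertical above 2.95 rad and z of cassette in the frame of seat below 0.0055 m and linear speed of cassette below 0.02 m/s and angular speed of cassette below 0.1 rad/s); the robot touches nothing.
It fails at once if the cassette is wrenched against a catch with over 35 N (contact force between cassette and catch_left above 35 N or contact force between cassette and catch_right above 35 N).
It fails at once if a bystander is moved 30 mm or more (distance of any of spare_cassette, tube_rack, amber_bottle, phone, tip_box, white_bottle from where it was at the start of the episode above 0.03 m).
It also fails if it takes over 61 s, if anything falls off the work surface, if the arm or the gripper's body presses on something with over 40 N, if the wrist force passes 120 N, or if a joint passes its speed limit or range.

## Robot

A 7-joint arm with a two-finger parallel gripper is mounted at the origin on the work surface. World frame = base frame: x ahead of the robot, y to its left, z up, the work surface at z = 0. Lengths are in m, angles in rad, forces in N, time in s.
With the tool pointing down it reaches from about 0.4 to 0.875 m from the base axis. Payload 19.3 kg.
Tool frame: the origin (TCP) lies on the centre line of the jaws, within the pads' length; the fingertips stand 14 mm ahead of it and the grasp point (between the pads) lies 5 mm behind it; x points along the fingers, y is the direction in which the jaws open and shut, and the axes are right-handed (so a half turn about x gives the same grasp; the last joint's range is limited). The gripper opens to 85 mm and grips with 20 to 120 N. Pads are 22 mm wide; open, the fingers measure 114 mm over their backs; the gripper's body (76 mm by 85 mm) begins 54 mm behind the grasp point. The pads swing forward as they close: fully open they stand 13 mm farther back than shut.
Start: joints at [1.073, 0.521, -0.036, 1.599, 0.021, 1.021, -0.113], TCP at [0.259, -0.569, 0.245] pointing down, gripper open.
Joint ranges: [-2.91, 2.91], [-0.3, 2.13], [-1.5, 1.42], [0.17, 2.43], [-1.26, 4.41], [0.16, 1.93], [-2.52, 2.52]. Speed limits (rad/s): [1.89, 1.89, 2.39, 2.39, 3.01, 3.01, 3.01].

## Interface

Orientations are given as [roll, pitch, yaw] about the fixed x, y, z axes, in that order (R = Rz(yaw) Ry(pitch) Rx(roll)).
In Python, from workcell import monitor, optics, bot gives the robot as it stands.
- The arm moves only by the tool arm_command, never from a script. Its arguments are lists of equal length, an entry for each row: "delta_pos": the shift along the tool's x, y, z as a fraction of full scale, a list of three; "rotation": the turn, a rotation vector about the tool's x, y, z as a fraction of full scale, a list of three. In form: {"delta_pos": [[dx, dy, dz], ...], "rotation": [[wx, wy, wz], ...]}. A call has 1 to 10 rows; each row shifts and turns the pose as measured when the row begins, along the tool's axes as they then stand; what a row does not reach is not made up. Full scale, the value 1, is 30 mm for a shift and 6 degrees for a turn. A row lasts 1/10 s, in which the tool goes at most 50 mm and 8.59 degrees, less where a joint would pass 70% of its speed; a pose out of reach is approached as far as the arm can. A call with a number of a shift or a turn outside -1 to 1 is refused whole. A call with a gripper value outside its range is refused whole. "gripper" is the closure, from -1 (fully open) to 1 (shut), so that 0 is half open, set as the call begins (left out, the last holds). The fingers move at their own pace and stop on an object; "grip_force" is the grip in N (left out, the last holds). Time passes only in rows, so rows that do not move let the fingers close. It gives the time, the measured TCP pose, the force and the opening at its end, in the units of the state.
- monitor.observe(): the state, without advancing time (a new reading comes with each control period).
- optics.grab_frame(name): name is "scene" or "top"; returns the picture (420x560x3 uint8, red, green, blue); there is no depth.
- optics.camera_params(name): a dict with "fx", "fy", "cx", "cy" (pixels), "dist_coeffs" ([k1, k2, p1, p2, k3] as OpenCV has them; the pictures are not rectified), "origin" and "rotation" of the camera in the world. Camera axes: x right, y down, z forward; pixel columns grow to the right and rows downward; lengths in m; the calibration is good to about 2 mm. A picture is of the moment at which its call begins. camera_params takes no time and is no camera call.
- bot.job_done(): hands the job in, once; it reports no verdict.
The state is a dict: "clock": time; "qpos": joint angles; "qd": joint speeds; "joint_efforts": joint torques, N m; "position": TCP position; "tool_rot": TCP orientation; "force": force on the tool from outside, world axes, zero at the start; "moment": the same for the moment, N m; "grip_width": finger opening in m.
Only numpy, scipy, OpenCV 4.12 (cv2) and the standard library are available. Lean on these libraries where they do the work, as an engineer would, in place of code of your own. Each camera call takes 0.05 s, during which the arm holds its last target. There are 200 camera calls.

## Working session

There is one attempt and no reset: what is moved stays moved. The work goes in short steps, Python scripts to look and compute and a tool call to move; the robot and the scene stay as the last step left them, time stands still between calls to the robot, and variables do not carry over. Pictures are saved under pics/ and viewed, about 8 in all and at most 12, crops included, and the job is handed in when it is done.

Besides the shell and the picture viewer there is one more tool, called after ">>>" by a JSON object that holds its "api" and its "payload", one argument or row to a line. arm_command: Moves the arm, as the interface text tells. Its arguments: {"type":"object","properties":{"delta_pos":{"type":"array","items":{"type":"array","items":{"type":"number"}}},"rotation":{"type":"array","items":{"type":"array","items":{"type":"number"}}},"gripper":{"type":"number"},"grip_force":{"type":"number"}},"required":["delta_pos","rotation"]}

```bash
mkdir -p pics; python3 - <<'E'
from workcell import monitor, optics, bot
import cv2
s=monitor.observe(); print({k:(v if isinstance(v,(int,float)) else [round(float(x),4) for x in v]) for k,v in s.items()})
for n in ("scene","top"):
    im=optics.grab_frame(n); cv2.imwrite(f"pics/{n}0.png",im[:,:,::-1]); print(n,optics.camera_params(n))
E
```

```text
{'clock': 0.0, 'qpos': [1.0728, 0.522, -0.0363, 1.6, 0.0212, 1.0211, -0.1128], 'qd': [-0.0007, 0.0006, 0.0003, -0.0015, -0.0021, 0.001, -0.0018], 'joint_efforts': [0.0003, -92.7112, 1.9797, -36.9925, 0.018, 0.0081, 0.0], 'position': [0.2591, -0.5684, 0.2447], 'tool_rot': [-1.4839, 1.5697, 2.0855], 'force': [0.471, 0.1839, -1.0311], 'moment': [0.0783, -0.0152, 0.0299], 'grip_width': 0.0852776313413829}
scene {'fx': 481.4352387131011, 'fy': 481.4352387131011, 'cx': 284.3723375941349, 'cy': 206.80066141147668, 'dist_coeffs': array([2.72665009e-06, 0.00000000e+00, 0.00000000e+00, 0.00000000e+00,
       0.00000000e+00]), 'origin': array([ 1.51123445, -0.43770074,  1.03149199]), 'rotation': array([-2.31165291,  0.01955022,  1.18809846])}
top {'fx': 411.37842325101104, 'fy': 411.37842325101104, 'cx': 281.7975989354184, 'cy': 209.5666097120698, 'dist_coeffs': array([-0.02767351,  0.        ,  0.        ,  0.        ,  0.        ]), 'origin': array([ 0.3225776 , -0.07671428,  1.22838388]), 'rotation': array([-2.94110429,  0.01398228, -1.5805827 ])}
```

View pics/scene0.png

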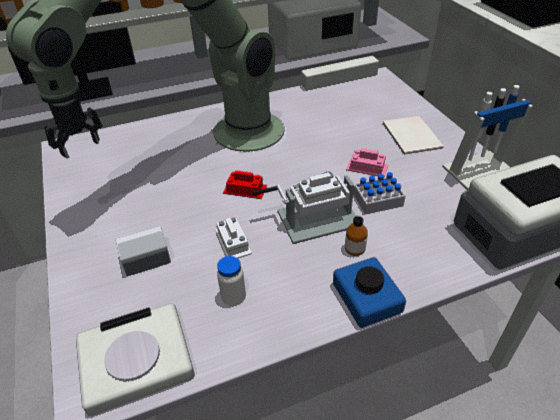

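View pics/top0.png

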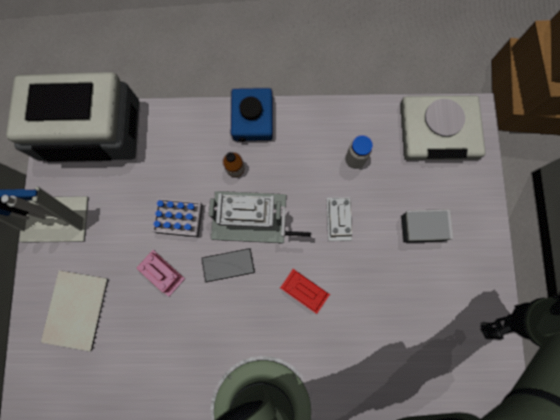

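Candidates in the top view are the white cassette in the stand (246,208), the spare white one on the bench (340,218), a red look-alike (305,290) and a pink one (160,272). I choose the one in the cradle, with the crank bar at about (298,234). Next is a close crop to check it.

```bash
cat > h.py <<'E'
import numpy as np, cv2
from scipy.spatial.transform import Rotation as R
from workcell import monitor, optics, bot
def cam(n):
    p=optics.camera_params(n); K=np.array([[p['fx'],0,p['cx']],[0,p['fy'],p['cy']],[0,0,1.]])
    return K,np.array(p['dist_coeffs']),np.array(p['origin']),R.from_euler('xyz',p['rotation']).as_matrix()
def ray(n,uv,z):
    K,d,o,M=cam(n); q=cv2.undistortPoints(np.array([[uv]],float),K,d)[0,0]
    v=M@np.array([q[0],q[1],1]); return o+v*(z-o[2])/v[2]
def proj(n,P):
    K,d,o,M=cam(n); return cv2.projectPoints((np.atleast_2d(P)-o)@M,np.zeros(3),np.zeros(3),K,d)[0][:,0]
E
python3 - <<'E'
from h import *
a=cv2.imread('pics/top0.png')[185:250,200:320]; b=cv2.imread('pics/scene0.png')[160:245,240:360]
a=cv2.resize(a,None,fx=6,fy=6,interpolation=cv2.INTER_CUBIC); cv2.imwrite('pics/tc.png',a)
b=cv2.resize(b,None,fx=6,fy=6,interpolation=cv2.INTER_CUBIC); cv2.imwrite('pics/sc.png',b)
print(ray('top',(262,400),0), proj('scene',[0,0,0]),proj('top',[.259,-.569,.245]),proj('scene',[.259,-.569,.245]))
E
```

```text
[ 0.02849192 -0.0011652   0.        ] [[248.49596087 130.62413259]] [[500.10611624 318.17551237]] [[ 81.12664266 149.36351466]]
```

View pics/tc.png

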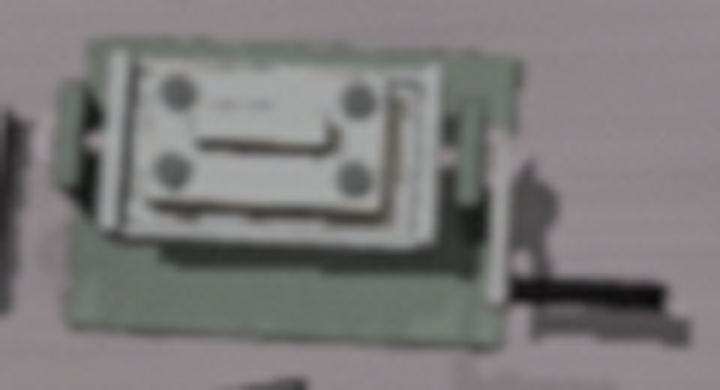

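View pics/sc.png

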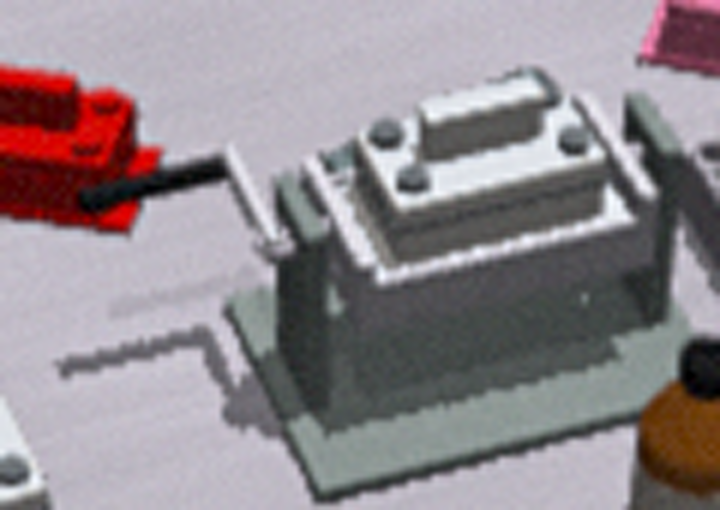

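The crops show the white cassette proud in the cradle and the crank bar at the -y end on the robot's side. The base plate corners, bolts and bar end are all readable. I'll fit the stand pose from both views.

```bash
cat > fit.py <<'E'
from h import *
from scipy.optimize import least_squares
T=lambda u,v:(np.array([u,v])-2.5)/6+[200,185]
S=lambda u,v:(np.array([u,v])-2.5)/6+[240,160]
def pts(p):
    x,y,w,a,b,cx,cy,zb=p
    L=[('top',(75,110,12),T(92,40)),('top',(75,-110,12),T(522,58)),('top',(-75,-110,12),T(500,348)),('top',(-75,110,12),T(68,328)),
     ('top',(-60,-185,110),T(665,294)),('scene',(75,-110,12),S(320,494)),('scene',(-75,-110,12),S(228,302)),('scene',(-60,-185,110),S(86,200))]
    for sx,sy,t,s in((1,1,(178,95),(573,138)),(1,-1,(358,100),(412,178)),(-1,-1,(355,182),(385,132)),(-1,1,(172,172),None)):
        P=(cx+sx*a,cy+sy*b,zb); L.append(('top',P,T(*t)))
        if s: L.append(('scene',P,S(*s)))
    M=R.from_euler('z',w).as_matrix()
    return [(n,M@np.array(P)/1000+[x,y,0],uv) for n,P,uv in L]
f=lambda p:np.concatenate([proj(n,P)[0]-uv for n,P,uv in pts(p)])
r=least_squares(f,[.48,.04,0,20,40,0,0,145],x_scale=[.1,.1,.1,10,10,10,10,10],loss='soft_l1')
print(r.x.round(4)); print(f(r.x).reshape(-1,2).round(1).tolist())
x,y,w=r.x[:3]; M=R.from_euler('z',w).as_matrix()
for P in((0,0,110),(-60,-157,110),(r.x[5],r.x[6],150)): print(P,(M@np.array(P)/1000+[x,y,0]).round(4))
s=monitor.observe(); print(R.from_euler('xyz',s['tool_rot']).as_matrix().round(3))
E
python3 fit.py
```

```text
[ 5.509000e-01  3.970000e-02 -5.720000e-02  1.818380e+01  4.088840e+01
 -1.121600e+00 -1.199300e+00  1.471858e+02]
[[-1.2, -0.8], [-0.9, -0.7], [0.4, 0.0], [-1.2, -0.0], [0.2, 0.5], [-0.3, 0.1], [-0.9, -0.9], [-1.0, 0.7], [-0.2, -0.3], [-0.3, 0.3], [0.0, 0.2], [-0.2, -0.1], [-0.3, -0.2], [-0.1, -0.1], [-0.2, 0.1]]
(0, 0, 110) [0.5509 0.0397 0.11  ]
(-60, -157, 110) [ 0.482  -0.1136  0.11  ]
(np.float64(-1.1215843450413692), np.float64(-1.199265583320682), 150) [0.5497 0.0386 0.15  ]
[[-0.001  0.415 -0.91 ]
 [ 0.001 -0.91  -0.415]
 [-1.    -0.001  0.   ]]
```

>>> {"api": "arm_command", "payload": {
  "delta_pos": [
    [0, 0, 0],
    [0, 0, 0],
    [0, 0, 0],
    [0, 0, 0],
    [0, 0, 0],
    [0, 0, 0],
    [0, 0, 0],
    [0, 0, 0],
    [0, 0, 0],
    [0, 0, 0]
  ],
  "rotation": [
    [-1, 0, 0],
    [-1, 0, 0],
    [-1, 0, 0],
    [-1, 0, 0],
    [-1, 0, 0],
    [-1, 0, 0],
    [-1, 0, 0],
    [-1, 0, 0],
    [-1, 0, 0],
    [-1, 0, 0]
  ],
  "gripper": -0.2
}}

```text
clock: 1.1
position: [0.2584, -0.5666, 0.2413]
tool_rot: [-2.558, 1.563, 2.1]
force: [0.1, -0.1, 0.0]
grip_width: 0.0511
```

```bash
cat > d.py <<'E'
# usage: d.py x y z [yaw_deg of tool y] -> shift and turn in tool axes, full-scale units
import sys
from h import *
s=monitor.observe(); M=R.from_euler('xyz',s['tool_rot']).as_matrix()
a=[float(v) for v in sys.argv[1:]]; c,q=np.cos(np.radians(a[3] if len(a)>3 else -3.28)),np.sin(np.radians(a[3] if len(a)>3 else -3.28))
if len(a)>4: G=R.from_euler('z',np.radians(a[3])).as_matrix()@np.array(eval(sys.argv[5]))
X=np.array([0,0,-1.]);Y=np.array([c,q,0]);G=np.column_stack([X,Y,np.cross(X,Y)])
print('t',round(s['clock'],2),'pos',np.round(s['position'],4),'F',np.round(s['force'],1),'w',round(s['grip_width'],4),'q',np.round(s['qpos'],2))
print('shift',(M.T@(np.array(a[:3])-s['position'])/.03).round(2),'turn',(np.degrees((R.from_matrix(M.T@G)).as_rotvec())/6).round(2))
E
python3 d.py .5497 .0386 .20
```

```text
t 1.1 pos [ 0.2584 -0.5666  0.2413] F [ 0.1 -0.1  0. ] w 0.0511 q [ 1.25  0.54 -0.3   1.59  0.17  1.04  0.85]
shift [  1.47   8.59 -20.67] turn [ 0.02 -0.06  0.04]
```

>>> {"api": "arm_command", "payload": {
  "delta_pos": [
    [0, 0.41, -1],
    [0, 0.41, -1],
    [0, 0.41, -1],
    [0, 0.41, -1],
    [0, 0.41, -1],
    [0, 0.41, -1],
    [0, 0.41, -1],
    [0, 0.41, -1],
    [0, 0.41, -1],
    [0, 0.41, -1]
  ],
  "rotation": [
    [0, 0, 0],
    [0, 0, 0],
    [0, 0, 0],
    [0, 0, 0],
    [0, 0, 0],
    [0, 0, 0],
    [0, 0, 0],
    [0, 0, 0],
    [0, 0, 0],
    [0, 0, 0]
  ]
}}

```text
clock: 2.1
position: [0.3974, -0.2653, 0.2398]
tool_rot: [-2.406, 1.558, 2.248]
force: [0.7, -0.3, -0.4]
grip_width: 0.0514
```

>>> {"api": "arm_command", "payload": {
  "delta_pos": [
    [0, 0.41, -1],
    [0, 0.41, -1],
    [0, 0.41, -1],
    [0, 0.41, -1],
    [0, 0.41, -1],
    [0, 0.41, -1],
    [0, 0.41, -1],
    [0, 0.41, -1],
    [0, 0.41, -1]
  ],
  "rotation": [
    [0, 0, 0],
    [0, 0, 0],
    [0, 0, 0],
    [0, 0, 0],
    [0, 0, 0],
    [0, 0, 0],
    [0, 0, 0],
    [0, 0, 0],
    [0, 0, 0]
  ]
}}

```text
clock: 3.0
position: [0.5262, 0.0091, 0.2403]
tool_rot: [-2.246, 1.557, 2.407]
force: [-0.1, -1.1, 0.5]
grip_width: 0.0511
```

```bash
python3 d.py .5497 .0386 .20
```

```text
t 3.0 pos [0.5262 0.0091 0.2403] F [-0.1 -1.1  0.5] w 0.0511 q [ 0.26  0.41 -0.51  1.84  0.23  0.96 -0.4 ]
shift [ 1.34  0.74 -1.02] turn [-0.02 -0.08  0.1 ]
```

>>> {"api": "arm_command", "payload": {
  "delta_pos": [
    [0.3, 0.37, -0.5],
    [0.3, 0.37, -0.5],
    [0.3, 0, 0],
    [0, 0, 0]
  ],
  "rotation": [
    [-0.02, -0.08, 0.1],
    [0, 0, 0],
    [0, 0, 0],
    [0, 0, 0]
  ]
}}

```text
clock: 3.4
position: [0.5512, 0.0441, 0.2115]
tool_rot: [-2.631, 1.569, 2.03]
force: [-0.6, -0.1, 0.3]
grip_width: 0.0513
```

```bash
python3 d.py .5497 .0386 .162; python3 - <<'E'
from h import *
a=optics.grab_frame('scene')[150:245,240:360,::-1]
b=optics.grab_frame('top')[180:260,200:320,::-1]
f=lambda i:cv2.resize(i,None,fx=5,fy=5,interpolation=cv2.INTER_CUBIC)[:475]
c=np.hstack([cv2.resize(a,(400,317)),cv2.resize(b,(400,267))[:]] ) if 0 else None
cv2.imwrite('pics/s1.png',f(a))
E
```

```text
t 3.4 pos [0.5512 0.0441 0.2115] F [-0.6 -0.1  0.3] w 0.0513 q [ 0.18  0.49 -0.5   1.81  0.28  0.92 -0.49]
shift [ 1.65 -0.04  0.19] turn [ 0.06 -0.02  0.01]
```

View pics/s1.png

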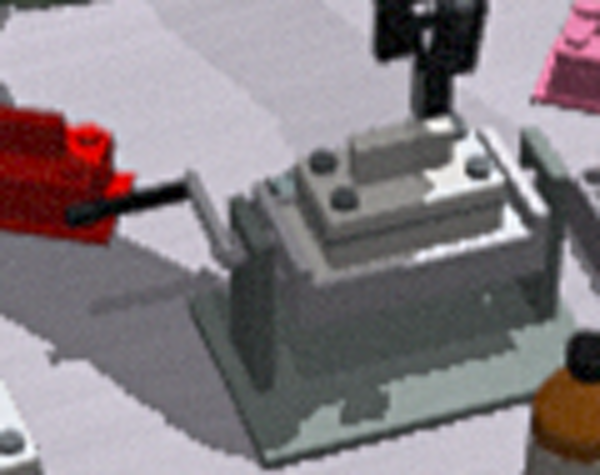

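The gripper is above the ridge (crop about (430,110)) and lines up with the fit. I'll descend astride the ridge, then close.

>>> {"api": "arm_command", "payload": {
  "delta_pos": [
    [0.5, -0.04, 0.19],
    [0.5, 0, 0],
    [0.4, 0, 0],
    [0.12, 0, 0],
    [0, 0, 0]
  ],
  "rotation": [
    [0.06, 0, 0],
    [0, 0, 0],
    [0, 0, 0],
    [0, 0, 0],
    [0, 0, 0]
  ]
}}

```text
clock: 4.0
position: [0.5504, 0.0346, 0.1682]
tool_rot: [1.821, 1.567, 0.187]
force: [0.4, 0.3, 0.3]
grip_width: 0.0513
```

```bash
python3 d.py .5497 .0386 .162
```

```text
t 4.0 pos [0.5504 0.0346 0.1682] F [0.4 0.3 0.3] w 0.0513 q [ 0.17  0.54 -0.47  1.85  0.32  0.82 -0.52]
shift [ 0.21 -0.03 -0.13] turn [-0.05 -0.01 -0.04]
```

>>> {"api": "arm_command", "payload": {
  "delta_pos": [
    [0.17, -0.03, -0.1],
    [0, 0, 0]
  ],
  "rotation": [
    [-0.05, -0.01, -0.04],
    [0, 0, 0]
  ]
}}

```text
clock: 4.2
position: [0.5501, 0.0378, 0.1637]
tool_rot: [1.59, 1.57, -0.038]
force: [-0.1, -0.1, -0.1]
grip_width: 0.0511
```

>>> {"api": "arm_command", "payload": {
  "delta_pos": [
    [0, 0, 0],
    [0, 0, 0],
    [0, 0, 0],
    [0, 0, 0],
    [0, 0, 0],
    [0, 0, 0]
  ],
  "rotation": [
    [0, 0, 0],
    [0, 0, 0],
    [0, 0, 0],
    [0, 0, 0],
    [0, 0, 0],
    [0, 0, 0]
  ],
  "gripper": 1,
  "grip_force": 60
}}

```text
clock: 4.8
position: [0.5503, 0.038, 0.1644]
tool_rot: [1.626, 1.569, -0.002]
force: [0.2, -0.4, -2.4]
grip_width: 0.0148
```

```bash
python3 d.py .5497 .0386 .162
```

```text
t 4.8 pos [0.5503 0.038  0.1644] F [ 0.2 -0.4 -2.4] w 0.0148 q [ 0.16  0.54 -0.47  1.85  0.33  0.82 -0.53]
shift [ 0.08 -0.02 -0.02] turn [ 0.   -0.   -0.01]
```

>>> {"api": "arm_command", "payload": {
  "delta_pos": [
    [0.1, 0, 0],
    [0.1, 0, 0]
  ],
  "rotation": [
    [0, 0, 0],
    [0, 0, 0]
  ]
}}

```text
clock: 5.0
position: [0.551, 0.0382, 0.159]
tool_rot: [1.671, 1.568, 0.043]
force: [-0.8, -0.5, 9.2]
grip_width: 0.0144
```

>>> {"api": "arm_command", "payload": {
  "delta_pos": [
    [0.15, 0, 0],
    [0.15, 0, 0]
  ],
  "rotation": [
    [0, 0, 0],
    [0, 0, 0]
  ]
}}

```text
clock: 5.2
position: [0.5515, 0.0381, 0.1499]
tool_rot: [1.629, 1.566, 0.0]
force: [-1.4, -4.0, -0.7]
grip_width: 0.0144
```

>>> {"api": "arm_command", "payload": {
  "delta_pos": [
    [0.15, 0, 0],
    [0.15, 0, 0]
  ],
  "rotation": [
    [0, 0, 0],
    [0, 0, 0]
  ]
}}

```text
clock: 5.4
position: [0.5521, 0.0388, 0.1443]
tool_rot: [1.504, 1.564, -0.124]
force: [-20.2, -2.6, 54.6]
grip_width: 0.0145
```

>>> {"api": "arm_command", "payload": {
  "delta_pos": [
    [0, 0, 0],
    [0, 0, 0]
  ],
  "rotation": [
    [0, 0, 0],
    [0, 0, 0]
  ]
}}

```text
clock: 5.6
position: [0.5513, 0.039, 0.1446]
tool_rot: [1.385, 1.565, -0.243]
force: [0.6, -0.5, -2.3]
grip_width: 0.0148
```

```bash
python3 d.py .5497 .0386 .1453
```

```text
t 5.6 pos [0.5513 0.039  0.1446] F [ 0.6 -0.5 -2.3] w 0.0148 q [ 0.15  0.57 -0.45  1.87  0.35  0.78 -0.55]
shift [-0.03 -0.05  0.01] turn [-0.01  0.01 -0.06]
```

>>> {"api": "arm_command", "payload": {
  "delta_pos": [
    [-0.03, 0, 0],
    [-0.03, 0, 0],
    [-0.03, 0, 0],
    [-0.03, 0, 0]
  ],
  "rotation": [
    [0, 0, 0],
    [0, 0, 0],
    [0, 0, 0],
    [0, 0, 0]
  ]
}}

```text
clock: 6.0
position: [0.5508, 0.0388, 0.1466]
tool_rot: [1.348, 1.567, -0.281]
force: [4.3, 0.5, -20.5]
grip_width: 0.0148
```

>>> {"api": "arm_command", "payload": {
  "delta_pos": [
    [-0.02, 0, 0],
    [-0.02, 0, 0],
    [-0.02, 0, 0],
    [-0.02, 0, 0]
  ],
  "rotation": [
    [0, 0, 0],
    [0, 0, 0],
    [0, 0, 0],
    [0, 0, 0]
  ]
}}

```text
clock: 6.4
position: [0.5508, 0.0388, 0.1467]
tool_rot: [1.677, 1.568, 0.048]
force: [5.2, 1.1, -20.1]
grip_width: 0.0144
```

>>> {"api": "arm_command", "payload": {
  "delta_pos": [
    [-0.025, 0, 0],
    [-0.025, 0, 0],
    [-0.025, 0, 0],
    [-0.025, 0, 0]
  ],
  "rotation": [
    [0, 0, 0],
    [0, 0, 0],
    [0, 0, 0],
    [0, 0, 0]
  ]
}}

```text
clock: 6.8
position: [0.5507, 0.0388, 0.1467]
tool_rot: [2.629, 1.569, 1.001]
force: [7.2, 0.5, -22.7]
grip_width: 0.0146
```

>>> {"api": "arm_command", "payload": {
  "delta_pos": [
    [-0.025, 0, 0],
    [-0.025, 0, 0],
    [-0.025, 0, 0],
    [-0.025, 0, 0]
  ],
  "rotation": [
    [0, 0, 0],
    [0, 0, 0],
    [0, 0, 0],
    [0, 0, 0]
  ]
}}

```text
clock: 7.2
position: [0.5508, 0.0387, 0.1467]
tool_rot: [-3.008, 1.568, 1.647]
force: [6.9, 1.3, -23.7]
grip_width: 0.0147
```

```bash
python3 d.py .5497 .0386 .1453
```

```text
t 7.2 pos [0.5508 0.0387 0.1467] F [  6.9   1.3 -23.7] w 0.0147 q [ 0.16  0.57 -0.46  1.86  0.34  0.79 -0.54]
shift [ 0.05 -0.04  0.01] turn [ 0.   -0.03  0.  ]
```

The cassette held about 20 N for more than a second with only a 2.1 mm lift, so both catches are in. I'll ease down, release and rise.

>>> {"api": "arm_command", "payload": {
  "delta_pos": [
    [0.05, 0, 0],
    [0.02, 0, 0]
  ],
  "rotation": [
    [0, 0, 0],
    [0, 0, 0]
  ]
}}

```text
clock: 7.4
position: [0.5509, 0.0387, 0.1445]
tool_rot: [-2.933, 1.568, 1.722]
force: [-0.2, 0.3, -1.6]
grip_width: 0.0147
```

>>> {"api": "arm_command", "payload": {
  "delta_pos": [
    [0, 0, 0],
    [0, 0, 0],
    [0, 0, 0],
    [0, 0, 0],
    [0, 0, 0]
  ],
  "rotation": [
    [0, 0, 0],
    [0, 0, 0],
    [0, 0, 0],
    [0, 0, 0],
    [0, 0, 0]
  ],
  "gripper": -0.2
}}

```text
clock: 7.9
position: [0.5516, 0.0389, 0.1459]
tool_rot: [2.691, 1.567, 1.063]
force: [-0.3, 0.0, -0.2]
grip_width: 0.0514
```

>>> {"api": "arm_command", "payload": {
  "delta_pos": [
    [-0.5, 0, 0],
    [-0.7, 0, 0],
    [-0.5, 0, 0],
    [0, 0, 0]
  ],
  "rotation": [
    [0, 0, 0],
    [0, 0, 0],
    [0, 0, 0],
    [0, 0, 0]
  ]
}}

```text
clock: 8.3
position: [0.5515, 0.0391, 0.2015]
tool_rot: [2.685, 1.567, 1.058]
force: [-0.4, -0.3, -0.7]
grip_width: 0.0514
```

```bash
python3 d.py .4821 -.1116 .105; python3 - <<'E'
from h import *
a=optics.grab_frame('scene')[150:245,240:360,::-1]
cv2.imwrite('pics/s2.png',cv2.resize(a,None,fx=5,fy=5,interpolation=cv2.INTER_CUBIC))
E
```

```text
t 8.3 pos [0.5515 0.0391 0.2015] F [-0.4 -0.3 -0.7] w 0.0514 q [ 0.18  0.5  -0.49  1.82  0.29  0.89 -0.5 ]
shift [ 3.19 -2.03  5.16] turn [ 0.01 -0.03 -0.02]
```

View pics/s2.png

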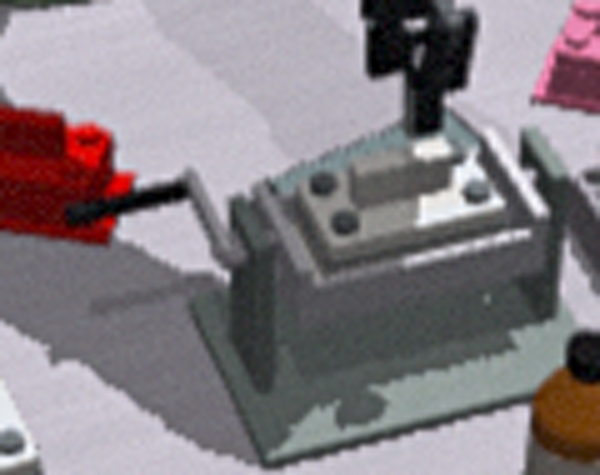

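The cassette now sits low and level in the cradle; the bolts at (345,222) and (475,190) have dropped about 20 px. On to the crank handle.

>>> {"api": "arm_command", "payload": {
  "delta_pos": [
    [0, -0.34, 0.86],
    [0, -0.34, 0.86],
    [0, -0.34, 0.86],
    [0, -0.34, 0.86],
    [0, -0.34, 0.86],
    [0.3, -0.3, 0.7],
    [0.5, 0, 0],
    [0, 0, 0]
  ],
  "rotation": [
    [0, 0, 0],
    [0, 0, 0],
    [0, 0, 0],
    [0, 0, 0],
    [0, 0, 0],
    [0, 0, 0],
    [0, 0, 0],
    [0, 0, 0]
  ]
}}

```text
clock: 9.15
position: [0.4785, -0.1123, 0.1738]
tool_rot: [-2.781, 1.566, 1.876]
force: [0.1, 0.7, 1.1]
grip_width: 0.0512
```

```bash
python3 d.py .4821 -.1116 .105
```

```text
t 9.15 pos [ 0.4785 -0.1123  0.1738] F [0.1 0.7 1.1] w 0.0512 q [ 0.48  0.45 -0.47  1.99  0.28  0.77 -0.21]
shift [ 2.29  0.12 -0.02] turn [ 0.02 -0.04  0.01]
```

>>> {"api": "arm_command", "payload": {
  "delta_pos": [
    [0.5, 0.1, 0],
    [0.7, 0, 0],
    [0.7, 0, 0],
    [0.3, 0, 0],
    [0, 0, 0]
  ],
  "rotation": [
    [0, 0, 0],
    [0, 0, 0],
    [0, 0, 0],
    [0, 0, 0],
    [0, 0, 0]
  ]
}}

```text
clock: 9.65
position: [0.4828, -0.1108, 0.1076]
tool_rot: [-3.014, 1.566, 1.645]
force: [0.9, 0.7, -0.4]
grip_width: 0.0515
```

```bash
python3 d.py .4821 -.1116 .105; python3 - <<'E'
from h import *
a=optics.grab_frame('scene')[140:245,230:350,::-1]
b=optics.grab_frame('top')[185:265,230:350,::-1]
g=lambda i:cv2.resize(i,None,fx=3.3,fy=3.3,interpolation=cv2.INTER_CUBIC)[:264]
f=lambda i:cv2.resize(i,None,fx=4,fy=4,interpolation=cv2.INTER_CUBIC)
cv2.imwrite('pics/s3.png',np.hstack([g(a)[:,:396],g(b)]))
E
```

```text
t 9.65 pos [ 0.4828 -0.1108  0.1076] F [ 0.9  0.7 -0.4] w 0.0515 q [ 0.42  0.56 -0.41  2.03  0.36  0.63 -0.29]
shift [ 0.09 -0.02  0.03] turn [ 0.03 -0.04  0.01]
```

View pics/s3.png

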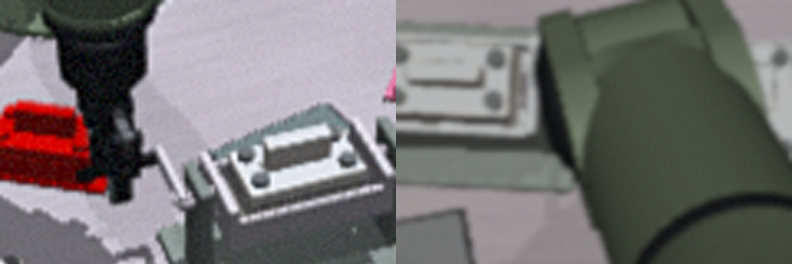

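The fingers straddle the bar (left panel at (125,160)), clear of the crank arm. I'll close and start turning.

>>> {"api": "arm_command", "payload": {
  "delta_pos": [
    [0.07, 0, 0],
    [0, 0, 0],
    [0, 0, 0],
    [0, 0, 0],
    [0, 0, 0],
    [0, 0, 0]
  ],
  "rotation": [
    [0, -0.04, 0],
    [0, 0, 0],
    [0, 0, 0],
    [0, 0, 0],
    [0, 0, 0],
    [0, 0, 0]
  ],
  "gripper": 1,
  "grip_force": 50
}}

```text
clock: 10.35
position: [0.4808, -0.1112, 0.1083]
tool_rot: [-1.01, 1.567, -2.636]
force: [-0.5, 0.6, -5.0]
grip_width: 0.0123
```

>>> {"api": "arm_command", "payload": {
  "delta_pos": [
    [-0.35, 0.03, 0],
    [-0.34, 0.09, 0],
    [-0.32, 0.15, 0],
    [-0.29, 0.2, 0]
  ],
  "rotation": [
    [0, 0, 0],
    [0, 0, 0],
    [0, 0, 0],
    [0, 0, 0]
  ]
}}

```text
clock: 10.75
position: [0.4973, -0.1121, 0.1504]
tool_rot: [0.058, 1.57, -1.568]
force: [16.5, -1.9, -26.1]
grip_width: 0.0122
```

```bash
cat > c.py <<'E'
from h import *
s=monitor.observe(); p=np.array(s['position']); M=R.from_euler('xyz',s['tool_rot']).as_matrix()
w=np.radians(-3.28); Y=np.array([np.cos(w),np.sin(w),0]); N=np.array([-Y[1],Y[0],0])
d=p-M[:,0]*.005-[.5509,.0397,.11]
a,b,z=d@Y,d@N,d[2]; th=np.degrees(np.arctan2(z,-a))
X=np.array([0,0,-1.]);G=np.column_stack([X,Y,np.cross(X,Y)])
print('t',round(s['clock'],2),'theta',th.round(1),'r',np.hypot(a,z).round(4),'along',b.round(4),'F',np.round(s['force'],1),'w',round(s['grip_width'],4),'turn',(np.degrees(R.from_matrix(M.T@G).as_rotvec())/6).round(2))
E
python3 c.py
```

```text
t 10.75 theta 45.3 r 0.0638 along -0.1546 F [ 16.5  -1.9 -26.1] w 0.0122 turn [ 0.02  0.01 -0.  ]
```

>>> {"api": "arm_command", "payload": {
  "delta_pos": [
    [-0.2, 0.28, 0],
    [-0.16, 0.3, 0],
    [-0.12, 0.32, 0],
    [-0.06, 0.34, 0]
  ],
  "rotation": [
    [0, 0, 0],
    [0, 0, 0],
    [0, 0, 0],
    [0, 0, 0]
  ]
}}

```text
clock: 11.15
position: [0.5345, -0.1143, 0.168]
tool_rot: [-1.455, 1.566, -3.081]
force: [-5.5, 1.3, -21.2]
grip_width: 0.0124
```

```bash
python3 c.py
```

```text
t 11.15 theta 83.2 r 0.0634 along -0.1547 F [ -5.5   1.3 -21.2] w 0.0124 turn [0.02 0.01 0.04]
```

>>> {"api": "arm_command", "payload": {
  "delta_pos": [
    [0.02, 0.35, 0],
    [0.06, 0.34, 0],
    [0.11, 0.33, 0],
    [0.17, 0.31, 0],
    [0.21, 0.27, 0]
  ],
  "rotation": [
    [0, 0, 0.04],
    [0, 0, 0],
    [0, 0, 0],
    [0, 0, 0],
    [0, 0, 0]
  ]
}}

```text
clock: 11.65
position: [0.5816, -0.1171, 0.1517]
tool_rot: [-1.368, 1.56, -2.995]
force: [-10.0, 1.7, -2.2]
grip_width: 0.0119
```

```bash
python3 c.py
```

```text
t 11.65 theta 130.3 r 0.0613 along -0.1548 F [-10.    1.7  -2.2] w 0.0119 turn [0.02 0.02 0.1 ]
```

>>> {"api": "arm_command", "payload": {
  "delta_pos": [
    [0.25, 0.24, 0],
    [0.29, 0.19, 0],
    [0.32, 0.14, 0],
    [0.34, 0.08, 0]
  ],
  "rotation": [
    [0, 0, 0.1],
    [0, 0, 0],
    [0, 0, 0],
    [0, 0, 0]
  ]
}}

```text
clock: 12.05
position: [0.6003, -0.1182, 0.1163]
tool_rot: [-1.079, 1.563, -2.705]
force: [-9.0, 1.9, 4.1]
grip_width: 0.0119
```

```bash
python3 c.py
```

```text
t 12.05 theta 169.1 r 0.0595 along -0.1548 F [-9.   1.9  4.1] w 0.0119 turn [0.01 0.04 0.07]
```

>>> {"api": "arm_command", "payload": {
  "delta_pos": [
    [0.25, 0.03, 0],
    [0.15, 0, 0],
    [0.1, 0, 0]
  ],
  "rotation": [
    [0, 0, 0.05],
    [0, 0, 0],
    [0, 0, 0]
  ]
}}

```text
clock: 12.35
position: [0.6016, -0.1182, 0.1049]
tool_rot: [-0.607, 1.564, -2.234]
force: [-27.7, 2.6, 57.1]
grip_width: 0.0123
```

>>> {"api": "arm_command", "payload": {
  "delta_pos": [
    [0.08, 0, 0],
    [0.06, 0, 0],
    [0.06, 0, 0]
  ],
  "rotation": [
    [0, 0, 0],
    [0, 0, 0],
    [0, 0, 0]
  ]
}}

```text
clock: 12.65
position: [0.6012, -0.1183, 0.1064]
tool_rot: [-0.565, 1.559, -2.193]
force: [-16.3, 1.3, 20.5]
grip_width: 0.0123
```

```bash
python3 c.py
```

```text
t 12.65 theta 178.7 r 0.0593 along -0.1548 F [-16.3   1.3  20.5] w 0.0123 turn [0.01 0.09 0.06]
```

The far stop is reached, with a firm reaction at about 180°. I'll release and rise.

>>> {"api": "arm_command", "payload": {
  "delta_pos": [
    [0, 0, 0],
    [0, 0, 0],
    [0, 0, 0],
    [0, 0, 0],
    [0, 0, 0],
    [0, 0, 0]
  ],
  "rotation": [
    [0, 0, 0],
    [0, 0, 0],
    [0, 0, 0],
    [0, 0, 0],
    [0, 0, 0],
    [0, 0, 0]
  ],
  "gripper": -0.2
}}

```text
clock: 13.25
position: [0.6044, -0.1184, 0.1094]
tool_rot: [-0.118, 1.56, -1.745]
force: [0.9, 0.0, 0.2]
grip_width: 0.051
```

>>> {"api": "arm_command", "payload": {
  "delta_pos": [
    [-0.3, 0, 0],
    [-0.6, 0, 0],
    [-0.8, 0, 0],
    [-0.9, 0, 0],
    [-0.9, 0, 0],
    [0, 0, 0.9],
    [0, 0, 0.9],
    [0, 0, 0.9],
    [0, 0, 0.9],
    [0, 0, 0]
  ],
  "rotation": [
    [0, 0, 0],
    [0, 0, 0],
    [0, 0, 0],
    [0, 0, 0],
    [0, 0, 0],
    [0, 0, 0],
    [0, 0, 0],
    [0, 0, 0],
    [0, 0, 0],
    [0, 0, 0]
  ]
}}

```text
clock: 14.25
position: [0.5989, -0.2276, 0.2261]
tool_rot: [0.158, 1.56, -1.466]
force: [-0.3, 0.0, -1.0]
grip_width: 0.0511
```

```bash
python3 c.py; python3 - <<'E'
from h import *
a=optics.grab_frame('scene')[90:330,110:430,::-1]
cv2.imwrite('pics/s4.png',cv2.resize(a,None,fx=2.5,fy=2.5,interpolation=cv2.INTER_CUBIC))
E
```

```text
t 14.25 theta 117.5 r 0.1366 along -0.2641 F [-0.3  0.  -1. ] w 0.0511 turn [ 0.04  0.1  -0.02]
```

View pics/s4.png

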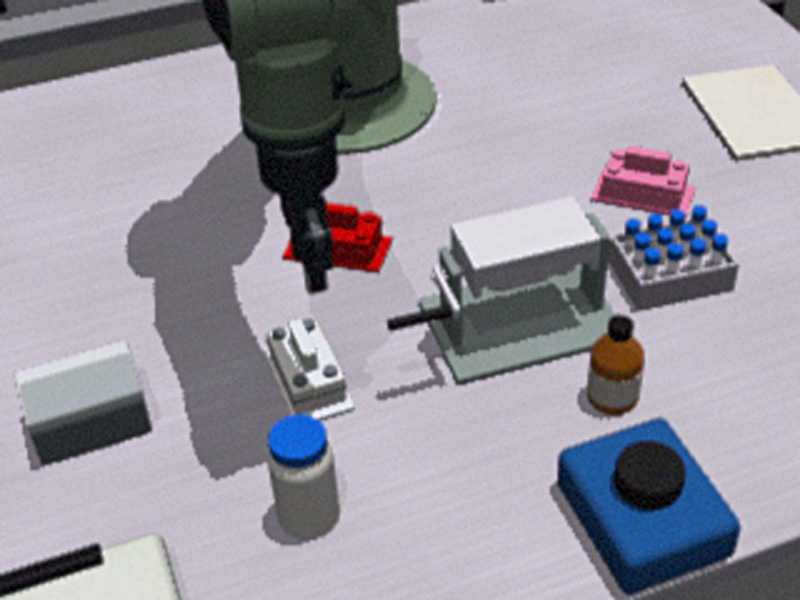

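The cradle is upside down with its floor on top (530,230), and the cassette's body shows just below the side wall. The crank is on the far side (bar 390–450, 318), and the bystanders look undisturbed. I'll check the bar end against 180° and the body's low edge, then hand in.

```bash
python3 - <<'E'
from h import *
M=R.from_euler('z',-.0572).as_matrix(); o=np.array([.5509,.0397,0])
for d in (170,180):
    t=np.radians(d); P=M@np.array([-.06*np.cos(t),-.185,.11+.06*np.sin(t)])+o
    print(d,((proj('scene',P)[0]-[110,90])*2.5).round(0))
for off in (0,.0025,.018): # cassette body bottom corners (inverted), off = distance from floor
    print(off,[((proj('scene',M@np.array([.031,y,.14-off-.045])+o)[0]-[110,90])*2.5).round(0).tolist() for y in(-.054,.054)])
a=cv2.imread('pics/s4.png')[190:340,400:640]; cv2.imwrite('pics/s5.png',cv2.resize(a,None,fx=3,fy=3))
E
```

```text
170 [386. 319.]
180 [387. 326.]
0 [[489.0, 292.0], [576.0, 271.0]]
0.0025 [[489.0, 294.0], [575.0, 273.0]]
0.018 [[489.0, 304.0], [575.0, 282.0]]
```

View pics/s5.png

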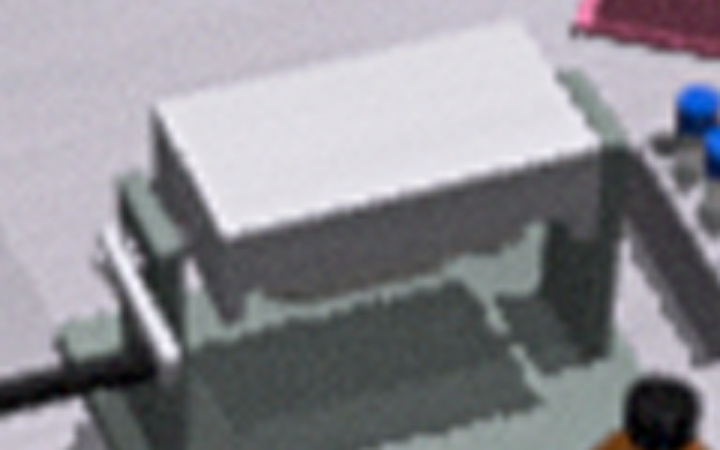

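The body's low edge is at about (500,290), which matches a seated cassette. One numeric check of the bar angle before handing in.

```bash
python3 - <<'E'
from h import *
g=np.mean([optics.grab_frame('scene').astype(float) for _ in range(3)],0).mean(2)
M=R.from_euler('z',-.0572).as_matrix(); o=np.array([.5509,.0397,0])
for y in(-.175,-.16,-.14):
    f=lambda d:proj('scene',M@np.array([-.06*np.cos(np.radians(d)),y,.11+.06*np.sin(np.radians(d))])+o)[0]
    u=int(round(f(180)[0])); c=g[205:230,u]; k=np.clip(c.max()*.6-c,0,None)
    print(u,'dark row',(205+(k*np.arange(25)).sum()/k.sum()).round(2),'pred170,175,180',[round(float(f(d)[1]),2) for d in(170,175,180)], np.round(c).astype(int).tolist())
E
```

```text
268 dark row 219.14 pred170,175,180 [216.64, 218.17, 219.59] [181, 180, 181, 181, 180, 184, 185, 184, 183, 185, 186, 142, 72, 36, 28, 3, 58, 177, 205, 202, 198, 199, 202, 202, 200]
273 dark row 217.89 pred170,175,180 [215.37, 216.89, 218.31] [179, 183, 179, 181, 183, 183, 183, 183, 184, 187, 136, 66, 37, 13, 20, 95, 185, 203, 200, 197, 203, 201, 201, 204, 202]
280 dark row 217.54 pred170,175,180 [213.68, 215.2, 216.62] [194, 198, 200, 180, 159, 154, 155, 158, 130, 73, 39, 27, 0, 50, 168, 200, 204, 151, 117, 118, 112, 112, 113, 114, 109]
```

The bar sits at about 178.5° (±3°), which is at the stop. Handing in.

```bash
python3 -c "
from workcell import bot
print(bot.job_done())"
```

```text
the job is handed in; nothing more can be done
None
```

I pressed the cassette home, tugged it, turned the cradle to its far stop and handed the job in; no verdict was reported. The robot's clock read about 14.4 s of the 61 s allowed.

- **Press:** The tool went down about 20 mm, ending at a firm floor reaction of about 55 N at the wrist.
- **Tug:** I pulled straight up for just over a second. The wrist read 20–24 N, about 18–21 N net of the reading with no load, which is above the 15 N asked. The cassette rose only 2.1 mm and held, so no second press was needed. There was also up to 7 N of side force during the pull.
- **Turn:** I took the crank over the top to the far stop, where the wrist force reached about 57 N down and 28 N sideways. Then I released it and backed the arm away.

**Last checks:**
- The camera put the crank bar at about 178.5° (±3°) at two points. A third point, nearest the crank arm, was about 1 px off and I did not rely on it.
- The cassette's low edge matches a seated, inverted cassette to within a few millimetres.
- The bystanders in view looked undisturbed, but I did not measure them, and the phone was not clearly visible in that last picture.
- The robot was touching nothing.

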